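Lock the ring-mandrel arm with its ball-lock pin

ROBOT

A 6-joint arm with a two-finger parallel gripper is mounted at the origin on the work surface. World frame = base frame: x ahead of the robot, y to its left, z up, the work surface at z = 0. Lengths are in m, angles in rad, forces in N, time in s.
With the tool pointing down it reaches from about 0.325 to 0.875 m from the base axis. Payload 4.4 kg.
Tool frame: the origin (TCP) lies at the very end of the fingers, on their centre line; the grasp point (between the pads) lies 19 mm behind it; z points along the fingers, y is the line along which they close (so a half turn about z gives the same grasp; the last joint's range is limited). The gripper opens to 85 mm and grips with 20 to 120 N. Pads are 22 mm wide; open, the fingers measure 114 mm over their backs; the gripper's body (76 mm by 85 mm) begins 54 mm behind the grasp point. The pads swing forward as they close: fully open they stand 13 mm farther back than shut.
Start: joints at [1.036, 0.207, 1.542, -0, 1.393, -0.15], TCP at [0.215, 0.533, 0.231] pointing down, gripper open.
Joint ranges: [-2.73, 2.73], [-0.86, 2.22], [0.23, 2.46], [-1.11, 4.25], [0.08, 2.63], [-2.82, 2.82]. Speed limits (rad/s): [2.79, 2.79, 3.14, 3.14, 3.14, 3.14].

INTERFACE

Orientations are given as a unit quaternion [x, y, z, w].
In Python, from workcell import * gives the robot as it stands.
- The arm moves only by the tool drive_tool, never from a script. Its argument "increments" is a list of rows, each a list of 7 numbers: the shift along the world's x, y, z each as a share of 12 cm, from -1 to 1, then the turn, a rotation vector about the world's x, y, z each as a share of pi rad, from -1 to 1, then the closure, from -1 (fully open) to 1 (shut). A call has 1 to 10 rows; each row is the pose to reach, as a shift and turn from the pose commanded when the call began, turning the shorter way round; what a row does not reach only later rows make up. A row lasts 1/8 s, in which the tool goes at most 62.5 mm and 10.7 degrees, less where a joint would pass 70% of its speed; a pose out of reach is approached as far as the arm can. A call with a number of a shift or a turn outside -1 to 1 is refused whole. A call with a gripper value outside its range is refused whole. The fingers move at their own pace and stop on an object; "newtons" is the grip in N (left out, the last holds). Time passes only in rows, so rows that repeat a pose let the fingers close. It gives the time, the measured TCP pose, the force, the opening and the grip force at its end, in the units of the state.
- observe(): the state, without advancing time (a new reading comes with each control period).
- snapshot(name): name is "scene" or "side" or "wrist"; returns the picture (480x640x3 uint8, red, green, blue); there is no depth.
- calibration(name): a dict with "fovy" (degrees; the focal length in pixels is half the picture's height over the tangent of half this angle, whatever the lens; pixels are square), "cx", "cy" (the principal point, pixels), "k1" (the pictures are not rectified: a ray, as slopes to the right and down, at radius r is drawn at 1 + k1 r^2 times it, then the intrinsics apply), "xyz" and "rotation" of the camera in the world; the wrist camera has in their place "mount" (4x4, takes a point from camera to tool coordinates, whose origin is the TCP and whose axes are the flange's). Camera axes: x right, y down, z forward; pixel columns grow to the right and rows downward; lengths in m; the calibration is good to about 2 mm. A picture is of the moment at which its call begins: read the wrist's pose just before it. calibration takes no time and is no camera call.
- close_job(): hands the job in; it is judged then, once.
Trained networks look in the newest picture that a camera, given by its name, has taken for a name from the list of things; names that differ only in an ending like _2 or _b are one class to them, and where a whole thing is asked for, a point or a joint stands for the part that bears it (a point fixed in the world has none). Each returns a list of dicts, best first, with "confidence" (0 to 1); they miss things now and then, are a little off and sometimes report something else, mostly with a low value. They report only what shows in the picture. A call takes as long as a camera call. They do not tell look-alikes from the thing itself.
- cut_out(camera, label): "region" (480x640 bool, what is visible of it) and "box" ([centre column, centre row, width, height] in pixels, round what is visible of it).
The state is a dict: "time": time; "qpos": joint angles; "joint_velocities": joint speeds; "joint_torque": joint torques, N m; "position": TCP position; "orientation": TCP orientation; "contact_force": force on the tool from outside, world axes, zero at the start; "ft_torque": the same for the moment, N m; "gripper_width": finger opening in m; "grasp_force": force on a finger pad.
Only numpy, scipy, OpenCV 4.12 (cv2) and the standard library are available. Lean on these libraries where they do the work, as an engineer would, in place of code of your own. Each camera call takes 0.05 s, during which the arm holds its last target. There are 200 camera calls.

TASK

Push the mandrel holder's swing arm home against its stop so that its hole lines up with the plate's, then take the blue ball-lock pin from the wooden block, set its nose in the holes and, pressing its red button, push it in until its shoulder is down on the arm. Let the button out so that the balls lock, then take the pin by its handle and tug it outwards along its axis, firmly but without pressing the button, to prove that it holds; let go and leave it locked in, with everything else left where it is.

Things in the scene. Friction and masses are not known exactly. Their poses are not given: they have to be found in the camera images.
- head: Sloping aluminium plate (210 x 140 x 14 mm) of the green holder, fixed. Origin on the axis of its 17.5 mm through hole at its upper face; z is the hole axis out of the face, 30 degrees from vertical, leaning towards the robot; x runs up the slope, away from the robot, y along the plate to the left. Behind the plate 50 mm are free along the hole axis.
- swing_arm (a joint): Turn of the steel swing arm on the plate, rad: 0 = home against a hard stop, in line with the plate's y axis, its hole lined up with the plate's; up to 0.85 = swung down the slope towards the robot (a turn about the plate's +z). Stiff hinge that stays where left: 2 to 4 N at the knob moves it.
- swing_knob (a point): Middle of the dark wooden knob (22 mm across, its wood 24 to 56 mm above the plate's face, this point 40 mm above it), square on the swing arm, 165 mm from the pivot. Push it up the slope, away from the robot, to swing the arm home. Axes: y from pivot to knob, z out of the plate.
- swing_pivot (a point): Pivot of the swing arm on the arm's upper face; in the plate's frame at x 0, y -100 mm. Arm: steel bar 44 wide, 16 mm thick, lying on the plate; beyond the pivot a tapered ring mandrel sticks out.
- swing_hole (a point): Centre of the mouth of the arm's hole (17.5 mm bore, through its 16 mm thickness) on the arm's upper face, 100 mm from the pivot, 65 mm from the knob.
- pin_mid (a point): Middle of the blue handle (28 mm across, 42 mm long) of the ball-lock pin, 125 mm long, about 0.2 kg. z runs from tip to button. At the start it stands upright in one of the block's holes, balls resting on the block's top, nose 34 mm deep. Set into the lined-up holes it likewise stands by itself on its balls, nose 34 mm deep, leaning up to 8 degrees down the slope.
- pin_shoulder (a point): Centre of the underside of the pin's shoulder flange (34 mm across, 5 mm thick), 26 mm below pin_mid along the pin; same axes. Seated, it lies on the arm's upper face, 16 mm above the plate's face; the locked pin has 3 mm of play along its axis before its balls meet the plate's back.
- pin_tip (a point): Tip of the pin, 73 mm below the shoulder; same axes. Shank 16 mm thick; the last 8 mm taper to 6 mm. Two brass locking balls stand out to 25 mm across, their undersides 34 mm above the tip and their tops 40 mm above it. They draw in only while the button is pressed; pushing on the handle cannot force them in.
- button_top (a point): Centre of the top of the pin's red end button (21 mm across, standing 10 mm proud of the handle, 31 mm from pin_mid along its z when out).
- pin_button (a joint): How far the button is pressed, m: 0 = out (balls out), 0.007 = fully in, balls inside the shank. Sprung: 3.5 N to start, 8.4 N fully in. If the balls are still inside a hole the button stays sunk by about 5 mm.
- lock_pin: The ball-lock pin as a whole; origin at pin_shoulder, same axes.
- tool_block: Wooden block fixed to the bench, 80 x 210 x 45 mm high, origin under its centre; three 17 mm holes, 41 mm deep, in a row along its y axis at -70, 0 and +70 mm. Pin, burnisher and scraper stand in them in any order.
- burnisher_mid (a point): Bystander in the block: dark wooden handle 28 mm across, top 109 mm above the bench; point at mid handle.
- scraper_mid (a point): Bystander in the block: black handle 28 mm across, top 109 mm above the bench; point at mid handle.
- hammer: Bystander hammer lying on the bench; origin under it.
- polish_jar: Bystander jar, 64 mm across, 85 mm high; origin under its centre.
- ring_tray: Bystander wooden tray with rings, 150 x 110 x 30 mm; origin under its centre.
- dapping_block: Bystander steel block, 55 mm cube; origin under its centre.
- cup_of_files: Bystander white cup, 72 mm across, with files up to 175 mm high; origin under its centre.
- ring_sizer: Bystander aluminium ring cone, 56 mm foot, 110 mm high; origin under its centre.
Things that resemble listed ones, but are neither listed nor needed, are in the scene too. Leave any turquoise look-alike of the lock_pin alone.

How it is judged:
On the way, in this order (a step that is already met when the one before it is completed fails the run):
1. the swing arm is home against its stop (within 0.025 rad) (value of joint swing_arm below 0.025 rad), for 0.2 s.
2. the pin's shoulder is down on the arm, in the lined-up holes, with its button held pressed (value of joint swing_arm below 0.025 rad and z of pin_shoulder in the frame of head between 0.0135 and 0.0205 m and angle between the z axis of pin_shoulder and the z axis of head, either way round below 0.12 rad and x of pin_shoulder in the frame of head between -0.004 and 0.004 m and y of pin_shoulder in the frame of head between -0.004 and 0.004 m and value of joint pin_button above 0.0035 m), for 0.05 s.
3. the pin is tugged outwards by the handle with its button out: it comes up its 3 mm of play and its balls hold against the plate with over 4 N (z of pin_shoulder in the frame of head between 0.0135 and 0.0205 m and angle between the z axis of pin_shoulder and the z axis of head, either way round below 0.12 rad and x of pin_shoulder in the frame of head between -0.004 and 0.004 m and y of pin_shoulder in the frame of head between -0.004 and 0.004 m and z of pin_shoulder in the frame of head above 0.0178 m and contact force between lock_pin and head above 4 N and contact force between the fingers and lock_pin above 2 N and value of joint pin_button below 0.0015 m), for 0.05 s.
At the end, for the whole second after the job is handed in: The swing arm is home (within 0.025 rad); the pin is through both holes, its shoulder within 4.5 mm of the arm's face, within 4 mm of and 7 degrees to the hole axis; its button is out (under 1.5 mm pressed), so the balls are locked behind the plate; the pin is at rest and released (value of joint swing_arm below 0.025 rad and z of pin_shoulder in the frame of head between 0.0135 and 0.0205 m and angle between the z axis of pin_shoulder and the z axis of head, either way round below 0.12 rad and x of pin_shoulder in the frame of head between -0.004 and 0.004 m and y of pin_shoulder in the frame of head between -0.004 and 0.004 m and value of joint pin_button below 0.0015 m and linear speed of lock_pin below 0.02 m/s); the robot touches nothing.
It fails at once if a bystander is moved by more than 30 mm (distance of any of burnisher_mid, scraper_mid, hammer, polish_jar, ring_tray, dapping_block, cup_of_files, ring_sizer from where it was at the start of the episode above 0.03 m).
It fails at once if the pin falls onto the bench (height (world z) of pin_mid below 0.045 m).
It also fails if it takes over 64 s, if anything falls off the work surface, if the arm or the gripper's body presses on something with over 40 N, if the wrist force passes 120 N, or if a joint passes its speed limit or range.

## Working session

There is one attempt and no reset: what is moved stays moved. The work goes in short steps, Python scripts to look and compute and a tool call to move; the robot and the scene stay as the last step left them, time stands still between calls to the robot, and variables do not carry over. Pictures are saved under pics/ and viewed, at most 10 in all, crops included, and the job is handed in when it is done.

Besides the shell and the picture viewer there is one more tool, called after ">>>" as name(argument=value, ...) on one line, values as JSON. drive_tool: Moves the arm, as the interface text tells. Shift numbers are shares of 12 cm and turn numbers shares of pi rad, none past 1 either way. Its arguments: {"type":"object","properties":{"increments":{"type":"array","items":{"type":"array","items":{"type":"number","minimum":-1,"maximum":1}}},"newtons":{"type":"number"}},"required":["increments"]}

```bash
mkdir -p pics; cat > h.py <<'E'
from workcell import *
import numpy as np, cv2
from scipy.spatial.transform import Rotation as R
def cam(n, st=None):
    c=calibration(n); f=240/np.tan(np.radians(c['fovy'])/2)
    if n=='wrist':
        st=st or observe(); M=np.array(c['mount']); Rt=R.from_quat(st['orientation']).as_matrix()
        o=np.array(st['position'])+Rt@M[:3,3]; Rc=Rt@M[:3,:3]
    else:
        o=np.array(c['xyz']); Rc=np.array(c['rotation'])
        if Rc.shape!=(3,3): Rc=R.from_quat(Rc).as_matrix()
    return o,Rc,f,c['cx'],c['cy'],c['k1']
def ray(C,u,v):
    o,Rc,f,cx,cy,k=C; d=np.array([(u-cx)/f,(v-cy)/f]); s=d.copy()
    for _ in range(20): s=d/(1+k*(s@s))
    r=Rc@np.array([s[0],s[1],1]); return o,r/np.linalg.norm(r)
def atz(C,u,v,z):
    o,r=ray(C,u,v); return o+r*(z-o[2])/r[2]
def proj(C,p):
    o,Rc,f,cx,cy,k=C; q=Rc.T@(np.array(p)-o); s=q[:2]/q[2]; s=s*(1+k*(s@s)); return np.array([cx+f*s[0],cy+f*s[1]])
def tri(rs):
    A=0;b=0
    for o,r in rs:
        P=np.eye(3)-np.outer(r,r); A=A+P; b=b+P@o
    return np.linalg.solve(A,b)
def save(n,im): cv2.imwrite('pics/'+n+'.png',cv2.cvtColor(im,cv2.COLOR_RGB2BGR))
E
python3 - <<'E'
from h import *
for n in ('scene','side'):
    im=snapshot(n); save(n,im); C=cam(n); print(n,C[0].round(3),C[1].round(3).tolist(),C[2:])
    for l in ('lock_pin','pin_mid','pin_shoulder','button_top','swing_knob','swing_hole','swing_pivot','head','tool_block','swing_arm','burnisher_mid','scraper_mid'):
        try: print(l,[(round(d['confidence'],2),np.round(d['box']).tolist()) for d in cut_out(n,l)[:4]])
        except Exception as e: print(l,e)
print(observe())
E
```

```text
scene [1.305 0.039 1.266] [[-0.028, 0.852, -0.523], [1.0, 0.018, -0.024], [-0.011, -0.523, -0.852]] (np.float64(586.3074876948972), 319.2805873417331, 243.33660464187994, -0.028505247803977035)
lock_pin [(0.83, [402.0, 233.0, 12.0, 27.0]), (0.64, [410.0, 195.0, 10.0, 35.0]), (0.61, [519.0, 253.0, 36.0, 49.0]), (0.53, [359.0, 265.0, 15.0, 34.0])]
pin_mid [(0.81, [361.0, 261.0, 15.0, 34.0]), (0.51, [404.0, 232.0, 13.0, 25.0]), (0.51, [408.0, 196.0, 12.0, 33.0]), (0.36, [308.0, 339.0, 28.0, 34.0])]
pin_shoulder [(0.9, [408.0, 195.0, 14.0, 33.0]), (0.86, [360.0, 265.0, 12.0, 30.0]), (0.61, [405.0, 234.0, 15.0, 26.0])]
button_top [(0.5, [412.0, 179.0, 9.0, 5.0]), (0.39, [404.0, 221.0, 10.0, 13.0])]
swing_knob [(0.94, [229.0, 240.0, 158.0, 65.0]), (0.39, [117.0, 240.0, 33.0, 29.0])]
swing_hole [(0.93, [227.0, 241.0, 157.0, 61.0])]
swing_pivot [(0.62, [230.0, 241.0, 166.0, 67.0]), (0.61, [228.0, 240.0, 158.0, 64.0])]
head [(0.77, [228.0, 241.0, 159.0, 67.0])]
tool_block [(0.64, [427.0, 244.0, 91.0, 49.0])]
swing_arm [(0.67, [229.0, 242.0, 154.0, 65.0]), (0.46, [459.0, 228.0, 14.0, 19.0])]
b
[... 1482 characters left out ...]
 'qpos': array([ 1.03648465e+00,  2.06618423e-01,  1.54153892e+00,  1.95903182e-05,
        1.39348625e+00, -1.50477327e-01]), 'joint_velocities': array([ 0.00022698,  0.00014331, -0.00090789,  0.00206636,  0.00196289,
        0.00315663]), 'joint_torque': array([-9.29878570e-05, -3.83049488e+01, -2.91966158e+01, -2.57927995e-04,
        9.79320284e-04, -1.22045546e-05]), 'position': array([0.21531125, 0.53315224, 0.2312527 ]), 'orientation': array([ 1.90742916e-01,  9.81640025e-01, -2.07545198e-05, -1.76332923e-05]), 'contact_force': array([0.54413451, 0.3569334 , 0.00227303]), 'ft_torque': array([0.02720119, 0.03292618, 0.0374633 ]), 'grasp_force': 0.0, 'gripper_width': 0.0856964551159204}
```

```bash
python3 -c "
import cv2,numpy as np
a=cv2.imread('pics/scene.png');b=cv2.imread('pics/side.png')
cv2.imwrite('pics/both.png',cv2.resize(np.vstack([a,b]),(0,0),fx=.62,fy=.62))"
```

```text
(no output)
```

View pics/scene.png

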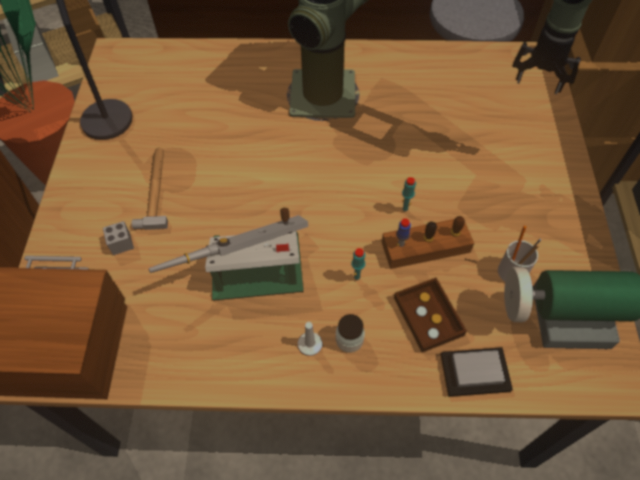

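View pics/side.png

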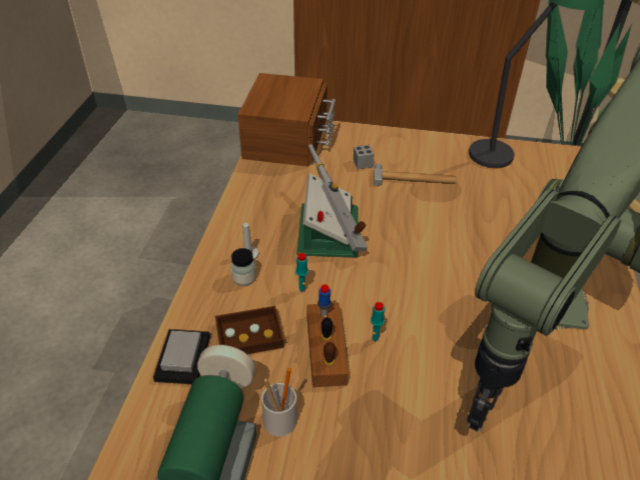

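The scene picture shows the blue pin in the block at (404,231). Its turquoise look-alikes are at (409,193) and (359,262). In the side picture the blue pin is at (324,299) and the look-alikes are at (302,271) and (377,320). I choose the blue one in the block. The holder is at (255,255) in the scene picture, with its knob at (285,215). Next is one close crop.

```bash
python3 - <<'E'
import cv2,numpy as np
a=cv2.imread('pics/scene.png');b=cv2.imread('pics/side.png')
f=lambda i,x,y,w,h,s:cv2.resize(i[y:y+h,x:x+w],(0,0),fx=s,fy=s,interpolation=cv2.INTER_CUBIC)
A=f(a,195,195,120,110,5);B=f(b,290,140,90,125,4.4)
A=A[:550]; B=B[:550]
out=np.zeros((550,996,3),np.uint8); out[:,:600]=A; out[:,600:]=B[:,:396]
cv2.imwrite('pics/crop1.png',cv2.resize(out,(796,440)))
E
```

```text
(no output)
```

View pics/crop1.png

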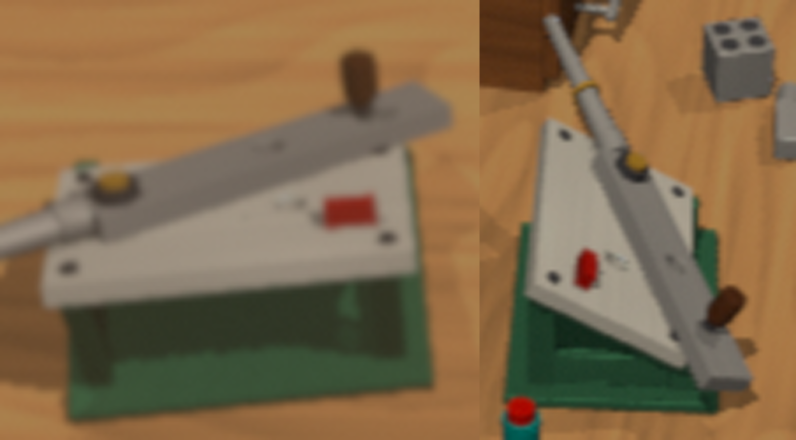

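```bash
python3 - <<'E'
from h import *
S=cam('scene');D=cam('side')
# pin via colour blobs (blue + red button)
for n,C,box in (('scene',S,(390,215,420,250)),('side',D,(312,280,338,315))):
    im=cv2.imread(f'pics/{n}.png'); x0,y0,x1,y1=box; hsv=cv2.cvtColor(im[y0:y1,x0:x1],cv2.COLOR_BGR2HSV)
    bl=(hsv[...,0]>105)&(hsv[...,0]<130)&(hsv[...,1]>100); rd=((hsv[...,0]<6)|(hsv[...,0]>174))&(hsv[...,1]>150)
    for nm,m in(('blue',bl),('red',rd)):
        v,u=np.nonzero(m); print(n,nm,len(u),u.mean()+x0,v.mean()+y0,(u.min()+x0,u.max()+x0,v.min()+y0,v.max()+y0))
        print(atz(C,u.mean()+x0,v.mean()+y0,.11 if nm=='blue' else .137).round(4))
E
```

```text
scene blue 9 404.22222222222223 227.66666666666666 (np.int64(401), np.int64(408), np.int64(227), np.int64(228))
[0.5484 0.2052 0.11  ]
scene red 49 404.7755102040816 222.40816326530611 (np.int64(401), np.int64(409), np.int64(219), np.int64(226))
[0.5516 0.2033 0.137 ]
side blue 137 324.2335766423358 298.8540145985402 (np.int64(319), np.int64(329), np.int64(290), np.int64(306))
[0.5508 0.2143 0.11  ]
side red 53 324.20754716981133 288.2641509433962 (np.int64(320), np.int64(328), np.int64(285), np.int64(292))
[0.5528 0.2058 0.137 ]
```

The blue pin stands in the block at about (0.552, 0.205). The crop shows the plate's four screws, the pivot cap, the arm hole and the plate's hole.

```bash
cat > head.py <<'E'
from h import *
from scipy.optimize import least_squares
S=cam('scene');D=cam('side')
a=lambda u,v:(195+u/4,195+v/4); b=lambda u,v:(290+(u-479.5)/3.516,140+v/3.52)
P={'s1':((68,268),(565,135)),'s2':((388,238),(553,277)),'s3':((380,149),(675,335)),'s4':((88,165),(678,190)),
'piv':((115,182),(636,160)),'armhole':((270,146),(678,263)),'platehole':((292,205),(615,262)),'knobtop':((358,57),(738,293))}
T={k:tri([ray(S,*a(*x)),ray(D,*b(*y))]) for k,(x,y) in P.items()}
if __name__=='__main__':
    for k,p in T.items(): print(k,p.round(4), (proj(S,p)-a(*P[k][0])).round(1))
    c=np.array([T[k] for k in('s1','s2','s3','s4')]); m=c.mean(0); n=np.linalg.svd(c-m)[2][2]; n*=np.sign(n[2]); print('normal',n, np.degrees(np.arccos(n[2])),'yaw',np.degrees(np.arctan2(-n[1],-n[0])))
    print('edge yaw', [np.degrees(np.arctan2(-(T[p]-T[q])[0],(T[p]-T[q])[1])) for p,q in (('s2','s1'),('s3','s4'))])
    print([np.linalg.norm(T[p]-T[q]) for p,q in (('s2','s1'),('s3','s4'),('s2','s3'),('s1','s4'))])
E
python3 head.py
```

```text
s1 [ 0.6555 -0.2338  0.1173] [0.1 0.2]
s2 [ 0.6324 -0.0538  0.1188] [0. 0.]
s3 [ 0.5381 -0.0663  0.0645] [0.1 0.1]
s4 [ 0.5592 -0.2404  0.0706] [0.5 0.9]
piv [ 0.5943 -0.2151  0.1135] [-0.1 -0.2]
armhole [ 0.5466 -0.1318  0.0808] [-0.2 -0.3]
platehole [ 0.594  -0.1139  0.0898] [-0. -0.]
knobtop [ 0.4941 -0.0808  0.101 ] [-0.2 -0.4]
normal [-0.46446716 -0.04655747  0.88436568] 27.826437485763712 yaw 5.724120260215633
edge yaw [np.float64(7.319354305947369), np.float64(6.911297544261107)]
[np.float64(0.18140043581781834), np.float64(0.17555673770828542), np.float64(0.10950151335758654), np.float64(0.1072045617461397)]
```

>>> drive_tool(increments=[[0.83,-0.92,0.2,0,0,-0.113,-1],[0.83,-0.92,0.2,0,0,-0.113,-1],[0.83,-0.92,0.2,0,0,-0.113,-1]])

```text
time: 1.68
position: [0.3169, 0.421, 0.2562]
orientation: [0.363, 0.932, 0.0, 0.001]
contact_force: [0.2, 1.3, -0.8]
gripper_width: 0.0856
grasp_force: 0.0
```

>>> drive_tool(increments=[[0.83,-0.92,0.2,0,0,-0.113,-1],[0.83,-0.92,0.2,0,0,-0.113,-1],[0.83,-0.92,0.2,0,0,-0.113,-1]])

```text
time: 2.05
position: [0.4168, 0.3101, 0.2803]
orientation: [0.522, 0.853, 0.001, 0.001]
contact_force: [0.3, 0.0, 0.2]
gripper_width: 0.0857
grasp_force: 0.0
```

>>> drive_tool(increments=[[0.83,-0.92,0.1,0,0,-0.113,-1],[0.83,-0.92,0.1,0,0,-0.113,-1],[0.83,-0.92,0.1,0,0,-0.113,-1],[0.83,-0.92,0.1,0,0,-0.113,-1]])

```text
time: 2.55
position: [0.5152, 0.2005, 0.2913]
orientation: [0.664, 0.748, 0.0, 0.0]
contact_force: [0.8, -0.2, -0.2]
gripper_width: 0.0854
grasp_force: 0.0
```

```bash
python3 - <<'E'
from h import *
st=observe(); print(st['position'].round(4),R.from_quat(st['orientation']).as_matrix().round(3).tolist(),st['time'],calibration('wrist'))
im=snapshot('wrist'); save('w1',im); C=cam('wrist',st); print(C[0],C[1].round(3).tolist())
hsv=cv2.cvtColor(im,cv2.COLOR_RGB2HSV)
bl=((hsv[...,0]>108)&(hsv[...,0]<130)&(hsv[...,1]>100)).astype(np.uint8); rd=(((hsv[...,0]<6)|(hsv[...,0]>174))&(hsv[...,1]>150)).astype(np.uint8)
for nm,m,z in(('blue',bl,.11),('red',rd,.139)):
    _,_,s,c=cv2.connectedComponentsWithStats(m)
    for i in range(1,len(s)):
        if s[i,4]>60: print(nm,s[i],c[i].round(1),atz(C,*c[i],z).round(4))
print('pred',proj(C,[.552,.205,.139]))
E
```

```text
[0.5152 0.2005 0.2913] [[-0.118, 0.993, 0.0], [0.993, 0.118, 0.0], [0.0, 0.0, -1.0]] 2.55 {'fovy': 60.53018480937252, 'cx': 312.8215807384192, 'cy': 237.3508199711119, 'k1': 0.015124049857621554, 'mount': array([[ 6.58392206e-04, -9.49424066e-01, -3.13996033e-01,
         7.91011040e-02],
       [ 9.99999058e-01,  2.46856925e-04,  1.35039821e-03,
         6.63516210e-05],
       [-1.20458846e-03, -3.13996626e-01,  9.49423334e-01,
        -1.42191267e-01],
       [ 0.00000000e+00,  0.00000000e+00,  0.00000000e+00,
         1.00000000e+00]])}
[0.50591468 0.27901249 0.43350158] [[0.993, 0.113, 0.039], [0.119, -0.943, -0.312], [0.001, 0.314, -0.949]]
blue [346 200  33  20  76] [363.9 206.9] [0.557  0.2035 0.11  ]
red [ 76 114  11  20 135] [ 80.9 122.9] [0.35   0.2457 0.139 ]
red [348 202  28  29 621] [361.8 215.9] [0.552  0.2033 0.139 ]
red [357 388  16  11  90] [363.9 393.9] [0.5785 0.0467 0.139 ]
pred [362.20119375 213.69151148]
```

View pics/w1.png

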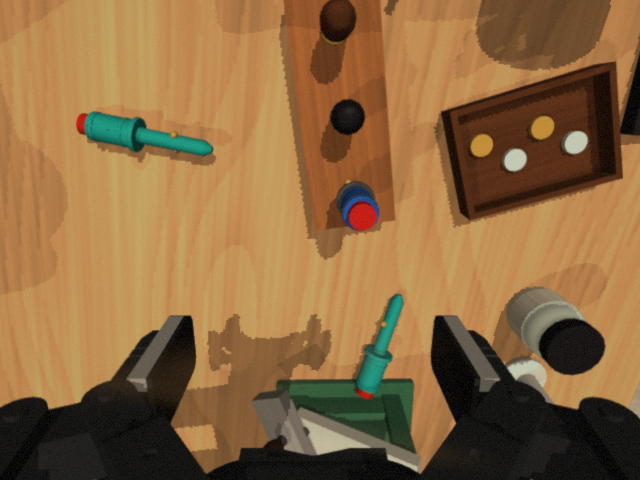

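The wrist picture shows the blue pin upright in the block, its red button at (362,216). The turquoise look-alikes lie on the bench at (145,132) and (380,345), well clear. Next the swing knob.

```bash
cat >> h.py <<'E'
psi=np.radians(7.0)
cp,sp=np.cos(psi),np.sin(psi)
XH=np.array([.866*cp,.866*sp,.5]);YH=np.array([-sp,cp,0]);ZH=np.array([-.5*cp,-.5*sp,.866]);RH=np.c_[XH,YH,ZH]
O=np.array([.593,-.114,.0915])
RT=np.c_[YH,XH,-ZH]
def plan(p,Rt=RT,st=None):
    st=st or observe(); d=(np.array(p)-st['position'])/.12
    r=(R.from_matrix(Rt)*R.from_quat(st['orientation']).inv()).as_rotvec()/np.pi
    print('now',np.round(st['position'],4),'head',(RH.T@(st['position']-O)).round(4),'to',np.round(p,4),'inc',d.round(3),'turn',r.round(4))
def H(x,y,z): return O+RH@np.array([x,y,z])
E
python3 - <<'E'
from h import *
plan(H(-.1225,.05,.028)); plan(H(-.1225,.05,.10))
print([ (a*100/12).round(3) for a in (XH*.01,YH*.01,ZH*.01)])
E
```

```text
now [0.5143 0.2016 0.2911] head [0.0654 0.3228 0.1927] to [ 0.4677 -0.079   0.0545] inc [-0.388 -2.338 -1.972] turn [ 0.02   -0.1657  0.0005]
now [0.5143 0.2016 0.2911] head [0.0654 0.3228 0.1927] to [ 0.432  -0.0834  0.1168] inc [-0.686 -2.375 -1.452] turn [ 0.02   -0.1657  0.0005]
[array([0.072, 0.009, 0.042]), array([-0.01 ,  0.083,  0.   ]), array([-0.041, -0.005,  0.072])]
```

>>> drive_tool(increments=[[-0.5,-1,0,0.02,-0.166,0,1],[-0.5,-1,0,0.02,-0.166,0,1],[-0.5,-1,0,0.02,-0.166,0,1]])

```text
time: 2.98
position: [0.4516, 0.0815, 0.2896]
orientation: [0.64, 0.723, 0.195, 0.173]
contact_force: [-0.1, 0.0, 0.4]
gripper_width: 0.0321
grasp_force: 0.0
```

>>> drive_tool(increments=[[-0.19,-1,-0.5,0,0,0,1],[-0.19,-1,-0.5,0,0,0,1],[-0.19,-1,-0.5,0,0,0,1]])

```text
time: 3.35
position: [0.4291, -0.04, 0.2289]
orientation: [0.642, 0.721, 0.193, 0.172]
contact_force: [0.4, 0.6, -0.9]
gripper_width: 0.0005
grasp_force: 0.0
```

>>> drive_tool(increments=[[0,-0.375,-0.95,0,0,0,1],[0,-0.375,-0.95,0,0,0,1],[0,-0.375,-0.95,0,0,0,1],[0,-0.375,-0.95,0,0,0,1]])

```text
time: 3.85
position: [0.4321, -0.0824, 0.1186]
orientation: [0.639, 0.723, 0.195, 0.173]
contact_force: [-0.1, 0.4, -0.1]
gripper_width: 0.0002
grasp_force: 0.0
```

```bash
python3 - <<'E'
from h import *
st=observe(); plan(H(-.1225,.05,.028),st=st); C=cam('wrist',st)
im=snapshot('wrist')
for p in (H(0,0,0),H(0,-.1,.016),H(-.0768,.0448,.056),H(0,.065,.056)): cv2.circle(im,tuple(int(v) for v in proj(C,p)),4,(255,0,255),1)
save('w2',im)
E
```

```text
now [ 0.4321 -0.0824  0.1186] head [-0.1214  0.051   0.1014] to [ 0.4677 -0.079   0.0545] inc [ 0.297  0.028 -0.534] turn [ 0.0003  0.0011 -0.0002]
```

View pics/w2.png

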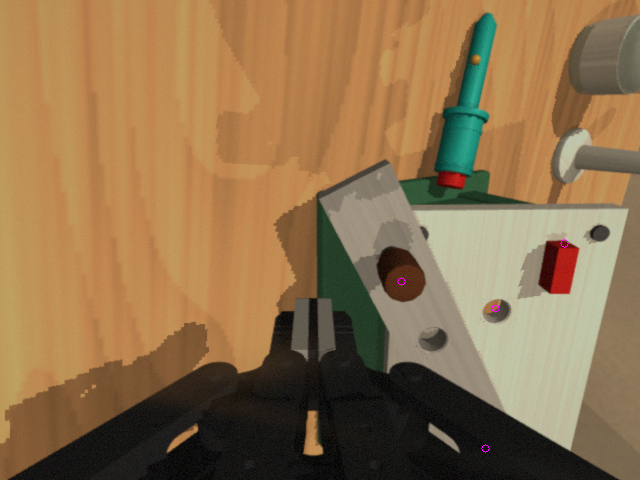

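The predictions land on the plate's hole at (496,311) and on the knob top at (403,281). Going down and pushing.

>>> drive_tool(increments=[[0.3,0.03,-0.53,0,0,0,1],[0.3,0.03,-0.53,0,0,0,1],[0.3,0.03,-0.53,0,0,0,1]])

```text
time: 4.28
position: [0.469, -0.0789, 0.0553]
orientation: [0.639, 0.724, 0.195, 0.174]
contact_force: [0.2, 0.4, -0.2]
gripper_width: 0.0003
grasp_force: 0.0
```

>>> drive_tool(increments=[[0.1,0.02,0.06,0,0,0,1],[0.2,0.04,0.12,0,0,0,1],[0.3,0.06,0.18,0,0,0,1],[0.4,0.09,0.235,0,0,0,1],[0.5,0.11,0.295,0,0,0,1],[0.58,0.14,0.34,0,0,0,1],[0.64,0.155,0.375,0,0,0,1],[0.68,0.165,0.4,0,0,0,1],[0.7,0.17,0.41,0,0,0,1],[0.7,0.17,0.41,0,0,0,1]])

```text
time: 5.52
position: [0.5508, -0.0591, 0.1031]
orientation: [0.64, 0.723, 0.194, 0.172]
contact_force: [-6.7, 0.9, 0.6]
gripper_width: -0.0001
grasp_force: 2.6
```

```bash
python3 - <<'E'
from h import *
st=observe(); plan(H(-.0255,.06,.028),st=st); C=cam('wrist',st)
im=snapshot('wrist')
for p in (H(0,0,.016),H(0,.065,.056)): cv2.circle(im,tuple(int(v) for v in proj(C,p)),4,(255,0,255),1)
save('w3',im[100:420,200:640])
E
```

```text
now [ 0.5508 -0.0591  0.1031] head [-0.0247  0.0596  0.0276] to [ 0.5499 -0.0588  0.103 ] inc [-0.007  0.002 -0.001] turn [0.0004 0.0004 0.    ]
```

View pics/w3.png

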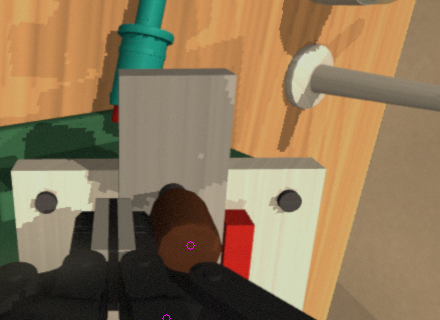

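The arm edge at column 230 of the crop lies by the red stop. I'll push a little more to confirm contact by force.

>>> drive_tool(increments=[[0.02,0.0,0.012,0,0,0,1],[0.04,0.0,0.024,0,0,0,1],[0.04,0.0,0.024,0,0,0,1]])

```text
time: 5.95
position: [0.5513, -0.0588, 0.1025]
orientation: [0.64, 0.725, 0.191, 0.169]
contact_force: [-20.7, -6.0, 3.8]
gripper_width: 0.0
grasp_force: 8.3
```

>>> drive_tool(increments=[[-0.22,-0.03,-0.13,0,0,0,1],[-0.22,-0.03,-0.13,0,0,0,1],[-0.6,0.1,0.45,0,0,0,-1],[-0.6,0.1,0.45,0,0,0,-1],[-0.6,0.1,0.45,0,0,0,-1],[-0.6,0.1,0.45,0,0,0,-1]])

```text
time: 6.7
position: [0.4853, -0.0476, 0.1606]
orientation: [0.64, 0.723, 0.194, 0.174]
contact_force: [0.2, -0.1, 0.8]
gripper_width: 0.072
grasp_force: 0.0
```

```bash
python3 - <<'E'
from h import *
st=observe(); plan([.552,.2033,.25],st=st,Rt=np.c_[YH,[cp,sp,0],[0,0,-1]]); C=cam('wrist',st)
im=snapshot('wrist')
for p in (H(0,0,.016),H(0,.065,.056)): q=proj(C,p);print(q); cv2.circle(im,tuple(int(v) for v in q),3,(255,0,255),1)
save('w4',im[100:420,200:640])
q=proj(C,H(0,0,.016)).astype(int); crop=cv2.resize(im[q[1]-40:q[1]+40,q[0]-50:q[0]+50],(0,0),fx=5,fy=5); save('w4c',crop)
E
```

```text
now [ 0.4853 -0.0476  0.1606] head [-0.051   0.0791  0.1093] to [0.552  0.2033 0.25  ] inc [0.556 2.091 0.745] turn [-1.970e-02  1.667e-01  1.000e-04]
[388.72171083 351.84178959]
[409.81519479 289.02923191]
```

View pics/w4c.png

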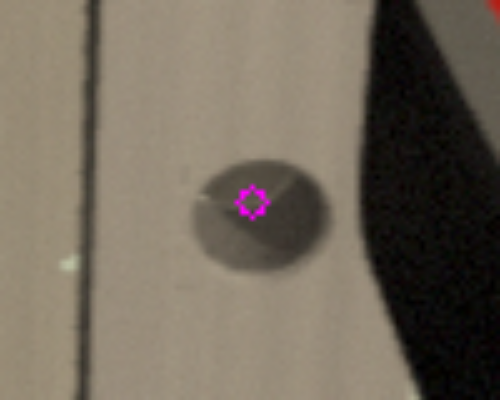

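The arm hole sits within 2 mm of the prediction, about +1 mm in x and −1.5 mm in y. I'll correct for that and fetch the pin.

>>> drive_tool(increments=[[0.0,0.3,0.9,0,0.08,0,-1],[0.0,1,0.9,-0.02,0.167,0,-1],[0.0,1,0.9,-0.02,0.167,0,-1],[0.0,1,0.9,-0.02,0.167,0,-1]])

```text
time: 7.25
position: [0.4879, 0.0768, 0.2689]
orientation: [0.66, 0.751, 0.0, -0.0]
contact_force: [0.1, 0.6, -0.8]
gripper_width: 0.0853
grasp_force: 0.0
```

>>> drive_tool(increments=[[0.556,1,-0.15,0,0,0,-1],[0.556,1,-0.15,0,0,0,-1],[0.556,1,-0.15,0,0,0,-1],[0.556,1,-0.15,0,0,0,-1]])

```text
time: 7.75
position: [0.5502, 0.1923, 0.2478]
orientation: [0.663, 0.749, -0.002, -0.002]
contact_force: [-0.1, 0.6, -0.2]
gripper_width: 0.0855
grasp_force: 0.0
```

```bash
sed -i 's/^O=.*/O=np.array([.593,-.114,.0915])+RH@np.array([.001,-.0015,0])/' h.py; python3 - <<'E'
from h import *
RV=np.c_[YH,[cp,sp,0],[0,0,-1]]
st=observe(); C=cam('wrist',st); im=snapshot('wrist')
hsv=cv2.cvtColor(im,cv2.COLOR_RGB2HSV)
rd=(((hsv[...,0]<6)|(hsv[...,0]>174))&(hsv[...,1]>150)).astype(np.uint8)
_,_,s,c=cv2.connectedComponentsWithStats(rd)
for i in range(1,len(s)):
    if s[i,4]>200: p=atz(C,*c[i],.139); print(s[i],p.round(4)); 
plan([.552,.2033,.095],RV,st)
E
```

```text
[303 198  32  35 847] [0.552  0.2034 0.139 ]
now [0.5502 0.1923 0.2478] head [0.0727 0.3107 0.1379] to [0.552  0.2033 0.095 ] inc [ 0.015  0.092 -1.273] turn [ 0.0004 -0.002  -0.    ]
```

>>> drive_tool(increments=[[0.015,0.092,-0.5,0,-0.002,0,-1],[0.015,0.092,-1,0,-0.002,0,-1],[0.015,0.092,-1,0,-0.002,0,-1]])

```text
time: 8.18
position: [0.5473, 0.2011, 0.1245]
orientation: [0.663, 0.748, -0.004, -0.003]
contact_force: [-0.1, -0.2, 0.7]
gripper_width: 0.0855
grasp_force: 0.0
```

>>> drive_tool(increments=[[0,0,-0.27,0,0,0,-1],[0,0,-0.27,0,0,0,-1],[0,0,-0.27,0,0,0,1],[0,0,-0.27,0,0,0,1],[0,0,-0.27,0,0,0,1],[0,0,-0.27,0,0,0,1],[0,0,-0.27,0,0,0,1],[0,0,-0.27,0,0,0,1]], newtons=50)

```text
time: 9.18
position: [0.553, 0.2042, 0.0987]
orientation: [0.663, 0.749, 0.001, 0.001]
contact_force: [-1.9, -0.7, 5.2]
gripper_width: 0.0269
grasp_force: 48.7
```

>>> drive_tool(increments=[[0,0,0.2,0,0,0,1],[0,0,0.5,0,0,0,1],[0,0,1,0,0,0,1],[0,0,1,0,0,0,1]])

```text
time: 9.68
position: [0.5567, 0.205, 0.2241]
orientation: [0.663, 0.749, 0.006, 0.005]
contact_force: [1.1, -1.0, -0.3]
gripper_width: 0.0268
grasp_force: 50.5
```

```bash
python3 - <<'E'
from h import *
st=observe(); C=cam('wrist',st); im=snapshot('wrist'); save('w5',im)
p=st['position']; 
for dz in (.031+.0113,-.026+.0113): print(proj(C,p+[0,0,dz]))
for n in('side','scene'):
    im2=snapshot(n); Cc=cam(n); q=proj(Cc,p).astype(int); c=cv2.resize(im2[q[1]-40:q[1]+50,q[0]-40:q[0]+40],(0,0),fx=4,fy=4); save('w5'+n,c)
b=cv2.imread('pics/w5.png')[130:480,130:510]
cc=[cv2.imread(f'pics/w5{n}.png') for n in('side',)]
out=np.zeros((360,380+320,3),np.uint8); out[:350,:380]=b; out[:,380:]=cc[0]; cv2.imwrite('pics/w5all.png',out)
plan(H(0,0,.20),st=st)
E
```

```text
[314.4015953  387.85873731]
[311.55631745 298.54095345]
now [0.5567 0.205  0.2241] head [0.0677 0.3226 0.1134] to [ 0.4948 -0.1276  0.2652] inc [-0.516 -2.772  0.342] turn [ 1.950e-02 -1.603e-01 -1.000e-04]
```

View pics/w5all.png

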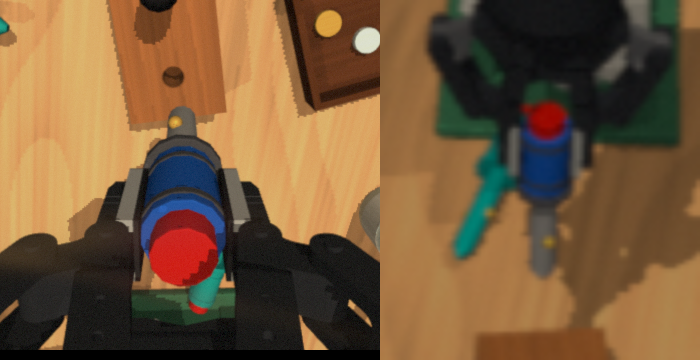

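```bash
python3 - <<'E'
from h import *
st=observe(); C=cam('wrist',st); Rt=R.from_quat(st['orientation']).as_matrix()
for off in (-.003,0,.003):
  for dz in (0,.003): print(off,dz,[proj(C,st['position']+Rt@np.array([off,0,-(a+.0113+dz)])).round(0).tolist() for a in (.031,-.026,-.099,-.058)])
im=cv2.imread('pics/w5.png'); hsv=cv2.cvtColor(im,cv2.COLOR_BGR2HSV)
rd=(((hsv[...,0]<6)|(hsv[...,0]>174))&(hsv[...,1]>150)).astype(np.uint8)
_,_,s,c=cv2.connectedComponentsWithStats(rd); print([ (s[i].tolist(),c[i].round(1)) for i in range(1,len(s)) if s[i,4]>200])
br=((hsv[...,0]>18)&(hsv[...,0]<32)&(hsv[...,1]>150)).astype(np.uint8); br[:, :290]=0; br[:,335:]=0; br[300:]=0
_,_,s,c=cv2.connectedComponentsWithStats(br); print([ (s[i].tolist(),c[i].round(1)) for i in range(1,len(s)) if s[i,4]>20])
E
```

```text
-0.003 0 [[312.0, 397.0], [312.0, 305.0], [312.0, 247.0], [312.0, 275.0]]
-0.003 0.003 [[312.0, 404.0], [312.0, 308.0], [312.0, 249.0], [312.0, 277.0]]
0 0 [[312.0, 388.0], [312.0, 299.0], [312.0, 242.0], [312.0, 269.0]]
0 0.003 [[312.0, 395.0], [312.0, 302.0], [312.0, 244.0], [312.0, 272.0]]
0.003 0 [[312.0, 379.0], [312.0, 292.0], [312.0, 237.0], [312.0, 264.0]]
0.003 0.003 [[312.0, 386.0], [312.0, 295.0], [312.0, 239.0], [312.0, 266.0]]
[([279, 340, 69, 76, 4207], array([313. , 378.1]))]
[([299, 247, 12, 11, 63], array([304.7, 252. ]))]
```

>>> drive_tool(increments=[[-0.1,-0.4,0.15,0,-0.05,0,1],[-0.17,-0.924,0.3,0.02,-0.16,0,1],[-0.17,-0.924,0.3,0.02,-0.16,0,1],[-0.17,-0.924,0.3,0.02,-0.16,0,1]])

```text
time: 10.32
position: [0.5258, 0.0924, 0.2462]
orientation: [0.643, 0.725, 0.185, 0.162]
contact_force: [-1.1, 0.9, -2.1]
gripper_width: 0.0268
grasp_force: 50.5
```

>>> drive_tool(increments=[[-0.17,-0.924,0.04,0,0,0,1],[-0.17,-0.924,0.04,0,0,0,1],[-0.17,-0.924,0.04,0,0,0,1]])

```text
time: 10.7
position: [0.5131, -0.0211, 0.2589]
orientation: [0.643, 0.723, 0.188, 0.167]
contact_force: [-0.2, -0.2, -1.5]
gripper_width: 0.0265
grasp_force: 50.6
```

>>> drive_tool(increments=[[-0.17,-0.924,0.0,0,0,0,1],[-0.17,-0.924,0.0,0,0,0,1],[-0.17,-0.924,0.0,0,0,0,1],[-0.17,-0.924,0.0,0,0,0,1]])

```text
time: 11.2
position: [0.4921, -0.1278, 0.2578]
orientation: [0.641, 0.725, 0.189, 0.165]
contact_force: [0.6, -0.4, -1.5]
gripper_width: 0.0263
grasp_force: 50.5
```

```bash
python3 - <<'E'
from h import *
plan(H(0,0,.134))
E
```

```text
now [ 0.4921 -0.1278  0.2578] head [-6.000e-03  1.000e-04  1.949e-01] to [ 0.5275 -0.1235  0.208 ] inc [ 0.295  0.035 -0.414] turn [-0.0003 -0.0051 -0.0004]
```

>>> drive_tool(increments=[[0.295,0.035,-0.414,0,-0.005,0,1],[0.295,0.035,-0.414,0,-0.005,0,1],[0.295,0.035,-0.414,0,-0.005,0,1],[0.295,0.035,-0.414,0,-0.005,0,1]])

```text
time: 11.7
position: [0.5279, -0.1244, 0.211]
orientation: [0.639, 0.724, 0.195, 0.174]
contact_force: [0.4, -0.4, -1.6]
gripper_width: 0.0267
grasp_force: 50.4
```

```bash
python3 - <<'E'
from h import *
plan(H(0,0,.115)); st=observe(); Rt=R.from_quat(st['orientation']).as_matrix(); tip=st['position']+Rt[:,2]*.088
print('tip in head',(RH.T@(tip-O)).round(4))
im=[]
for n in('side','scene'):
    i=snapshot(n); C=cam(n); q=proj(C,H(0,0,.04)).astype(int)
    for p,c in((H(0,0,.016),(255,255,0)),(tip,(255,0,255))): 
        u=proj(C,p); print(n,u.round(1))
    save('p1'+n,i); im.append(cv2.resize(i[q[1]-45:q[1]+45,q[0]-50:q[0]+50],(0,0),fx=4,fy=4,interpolation=cv2.INTER_CUBIC)); print(q)
save('p1',np.hstack(im))
E
```

```text
now [ 0.5279 -0.1244  0.211 ] head [ 0.0017 -0.0008  0.1365] to [ 0.537  -0.1224  0.1916] inc [ 0.076  0.016 -0.162] turn [ 0.001   0.0017 -0.0003]
tip in head [ 0.0022 -0.0011  0.0485]
side [331.6 209.7]
side [337.2 201.4]
[336 204]
scene [266.6 239.8]
scene [264.7 227.8]
[265 230]
```

View pics/p1.png

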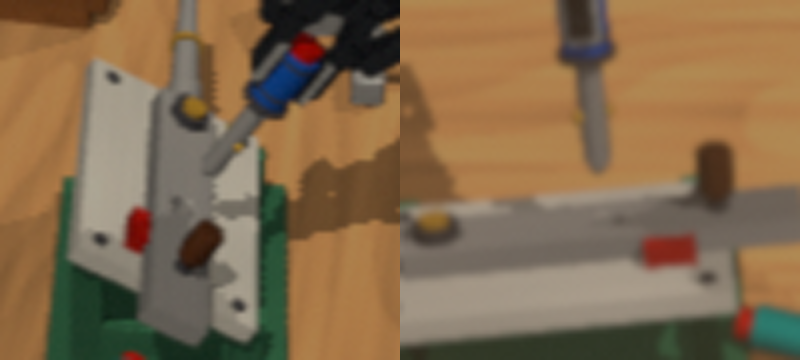

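```bash
python3 - <<'E'
from h import *
S=cam('scene');D=cam('side')
for nm,p in (('pivcap',H(0,-.1,.028)),('knobtop',H(0,.065,.056)),('hole',H(0,0,.016)),('hole+5y',H(0,.005,.016)),('hole+5x',H(.005,0,.016))): print(nm,proj(S,p).round(1),proj(D,p).round(1))
print('seen piv',(223,240),(286+192/4,159+112/4),'knobtop',(293.5,221.5),(286+207/4,159+232/4),'hole',(270,238.8),(330.5,209.5))
E
```

```text
pivcap [223.  238.9] [335.1 184.7]
knobtop [293.  222.1] [338.7 215.7]
hole [266.6 239.8] [331.6 209.7]
hole+5y [268.7 239.6] [331.6 210.9]
hole+5x [266.6 240.8] [330.1 209. ]
seen piv (223, 240) (334.0, 187.0) knobtop (293.5, 221.5) (337.75, 217.0) hole (270, 238.8) (330.5, 209.5)
```

>>> drive_tool(increments=[[0.076,0.016,-0.162,0.001,0.002,0,1],[0.076,0.016,-0.162,0.001,0.002,0,1],[0.1,0.02,-0.2,0.001,0.002,0,1],[0.12,0.022,-0.24,0.001,0.002,0,1],[0.14,0.025,-0.275,0.001,0.002,0,1],[0.16,0.027,-0.31,0.001,0.002,0,1],[0.16,0.027,-0.31,0.001,0.002,0,1]])

```text
time: 12.68
position: [0.5466, -0.1213, 0.1714]
orientation: [0.641, 0.723, 0.193, 0.17]
contact_force: [1.6, 0.2, -1.8]
gripper_width: 0.027
grasp_force: 50.6
```

```bash
python3 - <<'E'
from h import *
st=observe(); plan(H(0,0,.072),st=st); print('F head',(RH.T@st['contact_force']).round(1))
E
```

```text
now [ 0.5466 -0.1213  0.1714] head [-0.0017 -0.0001  0.0927] to [ 0.5583 -0.1198  0.1544] inc [ 0.098  0.013 -0.142] turn [-0.0007 -0.0012  0.0001]
F head [ 0.5  0.  -2.3]
```

No axial force with the tip about 11 mm below the mouth, so the nose is in the hole. Going on down until the balls rest.

>>> drive_tool(increments=[[0.02,0.003,-0.035,0,-0.001,0,1],[0.045,0.006,-0.07,0,-0.001,0,1],[0.07,0.01,-0.107,0,-0.001,0,1],[0.095,0.013,-0.142,0,-0.001,0,1],[0.095,0.013,-0.142,0,-0.001,0,1]])

```text
time: 13.3
position: [0.5576, -0.1196, 0.1538]
orientation: [0.641, 0.723, 0.194, 0.17]
contact_force: [1.9, -0.0, -1.3]
gripper_width: 0.0266
grasp_force: 50.6
```

```bash
python3 - <<'E'
from h import *
st=observe(); plan(H(0,0,.070),st=st); print('F head',(RH.T@st['contact_force']).round(1))
E
```

```text
now [ 0.5576 -0.1196  0.1538] head [-0.0009  0.0003  0.0718] to [ 0.5593 -0.1196  0.1526] inc [ 0.014 -0.001 -0.01 ] turn [-0.0008 -0.0005  0.0001]
F head [ 1.  -0.3 -2. ]
```

Two to six millimetres more, watching for the balls' contact.

>>> drive_tool(increments=[[0.012,0.001,-0.014,0,0,0,1],[0.02,0.002,-0.029,0,0,0,1],[0.025,0.002,-0.036,0,0,0,1],[0.025,0.002,-0.036,0,0,0,1]])

```text
time: 13.8
position: [0.5601, -0.1198, 0.1527]
orientation: [0.639, 0.724, 0.194, 0.171]
contact_force: [-20.4, -0.9, 23.4]
gripper_width: 0.0266
grasp_force: 54.2
```

```bash
python3 - <<'E'
from h import *
st=observe(); plan(H(0,0,.070),st=st); print('F head',(RH.T@st['contact_force']).round(1))
E
```

```text
now [ 0.5601 -0.1198  0.1527] head [ 0.0007 -0.0002  0.0696] to [ 0.5593 -0.1196  0.1526] inc [-0.007  0.001 -0.001] turn [-0.0003 -0.0003 -0.0007]
F head [-6.   1.6 30.4]
```

Contact came at the predicted depth (TCP 0.0696). Relieve, release and retreat along the axis.

>>> drive_tool(increments=[[-0.012,-0.001,0.022,0,0,0,1],[-0.012,-0.001,0.022,0,0,0,0.4],[-0.012,-0.001,0.022,0,0,0,-1],[-0.012,-0.001,0.022,0,0,0,-1],[-0.012,-0.001,0.022,0,0,0,-1],[-0.012,-0.001,0.022,0,0,0,-1],[-0.3,-0.036,0.526,0,0,0,-1],[-0.3,-0.036,0.526,0,0,0,-1],[-0.3,-0.036,0.526,0,0,0,-1],[-0.3,-0.036,0.526,0,0,0,-1]])

```text
time: 15.05
position: [0.5239, -0.1232, 0.2117]
orientation: [0.641, 0.723, 0.194, 0.169]
contact_force: [-0.5, 0.5, -0.3]
gripper_width: 0.0852
grasp_force: 0.0
```

```bash
cat > btn.py <<'E'
from h import *
st=observe(); C=cam('wrist',st); im=snapshot('wrist'); save('btn_%d'%int(st['time']*100),im)
hsv=cv2.cvtColor(im,cv2.COLOR_RGB2HSV)
rd=(((hsv[...,0]<6)|(hsv[...,0]>174))&(hsv[...,1]>150)).astype(np.uint8)
_,_,s,c=cv2.connectedComponentsWithStats(rd)
def atzh(u,v,z):
    o,r=ray(C,u,v); t=(z-ZH@(o-O))/(ZH@r); return RH.T@(o+r*t-O)
print('pred button',proj(C,H(0,0,.112)),proj(C,H(-.013,0,.111)))
for i in range(1,len(s)):
    if s[i,4]>200: print(s[i],c[i].round(1),'head at z.107:',atzh(*c[i],.107).round(4),'at .068',atzh(*c[i],.068).round(4))
plan(H(0,0,.14),st=st); print(st['gripper_width'],(RH.T@st['contact_force']).round(1))
E
python3 btn.py
```

```text
pred button [315.45923438 288.05337655] [286.80724369 287.12211576]
[350 151  20  48 894] [359.1 174.1] head at z.107: [0.0185 0.0507 0.107 ] at .068 [0.0228 0.0443 0.068 ]
[ 268  266   46   48 1693] [291.  290.1] head at z.107: [-0.0114 -0.0034  0.107 ] at .068 [-0.0137 -0.0219  0.068 ]
now [ 0.5239 -0.1232  0.2117] head [-0.0012  0.0008  0.139 ] to [ 0.5246 -0.1239  0.2132] inc [ 0.005 -0.006  0.012] turn [-0.0011 -0.001  -0.    ]
0.08516767804509537 [-0.5  0.6 -0.1]
```

The pin stands with its button centre at head (−0.011, −0.003), leaning down the slope as described. I'll shut the fingers and come over it.

>>> drive_tool(increments=[[0,0,0,0,0,0,1],[0,0,0,0,0,0,1],[-0.012,-0.027,-0.05,0,0,0,1],[-0.012,-0.027,-0.05,0,0,0,1],[-0.012,-0.027,-0.143,0,0,0,1],[-0.012,-0.027,-0.143,0,0,0,1]])

```text
time: 15.85
position: [0.5221, -0.1264, 0.1942]
orientation: [0.641, 0.723, 0.194, 0.169]
contact_force: [0.4, 0.6, -0.8]
gripper_width: 0.0001
grasp_force: 0.0
```

```bash
python3 btn.py; python3 - <<'E'
from h import *
for q in ((-.009,-.002,.108),(-.007,-.001,.1),(-.003,0,.085),(0,0,.07),(0,0,.062)): plan(H(*q))
E
```

```text
pred button [341.32865213 296.12375986] [310.14706267 295.06612464]
[ 368  149   23   50 1033] [378.7 173.2] head at z.107: [0.0139 0.0504 0.107 ] at .068 [0.02   0.0441 0.068 ]
[ 290  272   48   40 1113] [314.7 288.7] head at z.107: [-0.0111  0.001   0.107 ] at .068 [-0.011  -0.0173  0.068 ]
now [ 0.5221 -0.1264  0.1942] head [-0.0119 -0.0021  0.1249] to [ 0.5246 -0.1239  0.2132] inc [0.021 0.02  0.159] turn [-0.0013 -0.0013  0.    ]
0.00014365983061679865 [ 0.   0.5 -1. ]
now [ 0.5225 -0.1266  0.1948] head [-0.0113 -0.0024  0.1253] to [ 0.533  -0.1249  0.181 ] inc [ 0.088  0.014 -0.115] turn [-0.0011 -0.0009  0.0001]
now [ 0.5225 -0.1266  0.1948] head [-0.0113 -0.0024  0.1253] to [ 0.5385 -0.1232  0.1751] inc [ 0.134  0.028 -0.164] turn [-0.0011 -0.0009  0.0001]
now [ 0.5225 -0.1266  0.1948] head [-0.0113 -0.0024  0.1253] to [ 0.5493 -0.1209  0.1641] inc [ 0.224  0.047 -0.256] turn [-0.0011 -0.0009  0.0001]
now [ 0.5225 -0.1266  0.1948] head [-0.0113 -0.0024  0.1253] to [ 0.5593 -0.1196  0.1526] inc [ 0.307  0.058 -0.352] turn [-0.0011 -0.0009  0.0001]
now [ 0.5225 -0.1266  0.1948] head [-0.0113 -0.0024  0.1253] to [ 0.5633 -0.1192  0.1457] inc [ 0.34   0.062 -0.409] turn [-0.0011 -0.0009  0.0001]
```

>>> drive_tool(increments=[[0.035,0.004,-0.06,0,0,0,1],[0.06,0.007,-0.105,0,0,0,1],[0.08,0.01,-0.14,0,0,0,1],[0.11,0.02,-0.155,0,0,0,1],[0.11,0.02,-0.155,0,0,0,1]])

```text
time: 16.52
position: [0.5363, -0.1244, 0.1769]
orientation: [0.64, 0.723, 0.194, 0.17]
contact_force: [0.7, -0.1, 0.6]
gripper_width: -0.0004
grasp_force: 0.4
```

```bash
python3 btn.py; python3 - <<'E'
from h import *
for q in ((-.003,0,.085),(0,0,.07),(0,0,.062)): plan(H(*q))
E
```

```text
pred button [334.816574   323.74831302] [299.35049367 322.36089207]
[ 366  153   25   55 1236] [377.5 179.5] head at z.107: [0.0138 0.0522 0.107 ] at .068 [0.02   0.0452 0.068 ]
[281 284  49  28 647] [301.4 295.2] head at z.107: [-0.0123  0.009   0.107 ] at .068 [-0.0135 -0.0101  0.068 ]
now [ 0.5363 -0.1244  0.1769] head [-0.0081 -0.0019  0.1028] to [ 0.5246 -0.1239  0.2132] inc [-0.098  0.004  0.303] turn [-0.0008 -0.0006 -0.0001]
-0.00042791464010046644 [ 0.9 -0.2  0.2]
now [ 0.5362 -0.1244  0.1769] head [-0.0083 -0.0019  0.1028] to [ 0.5493 -0.1209  0.1641] inc [ 0.109  0.029 -0.107] turn [-0.0008 -0.0006 -0.0001]
now [ 0.5362 -0.1244  0.1769] head [-0.0083 -0.0019  0.1028] to [ 0.5593 -0.1196  0.1526] inc [ 0.193  0.039 -0.202] turn [-0.0008 -0.0006 -0.0001]
now [ 0.5362 -0.1244  0.1769] head [-0.0083 -0.0019  0.1028] to [ 0.5633 -0.1192  0.1457] inc [ 0.226  0.043 -0.26 ] turn [-0.0008 -0.0006 -0.0001]
```

>>> drive_tool(increments=[[0.04,0.01,-0.04,0,0,0,1],[0.075,0.02,-0.075,0,0,0,1],[0.11,0.028,-0.107,0,0,0,1],[0.11,0.028,-0.107,0,0,0,1]])

```text
time: 17.08
position: [0.5493, -0.1208, 0.1636]
orientation: [0.64, 0.723, 0.194, 0.17]
contact_force: [-0.7, 0.7, 0.3]
gripper_width: 0.0
grasp_force: 0.0
```

```bash
python3 btn.py; python3 - <<'E'
from h import *
for q in ((0,0,.07),(0,0,.062)): plan(H(*q))
a=[cv2.imread('pics/btn_%d.png'%k) for k in (1585,1652)]
import glob; f=sorted(glob.glob('pics/btn_*.png'))[-1]; a.append(cv2.imread(f))
D=cam('side');im=snapshot('side');q=proj(D,H(0,0,.06)).astype(int);s=cv2.cvtColor(cv2.resize(im[q[1]-40:q[1]+40,q[0]-50:q[0]+50],(400,320),interpolation=cv2.INTER_CUBIC),cv2.COLOR_RGB2BGR)
x=cv2.resize(a[1][180:420,170:470],(400,320)); y=cv2.resize(a[2][180:420,170:470],(400,320)); cv2.imwrite('pics/last.png',np.hstack([y,s]))
E
```

```text
pred button [322.45105118 357.84755128] [282.65681231 356.05190304]
[ 361  160   26   60 1434] [373.4 189.1] head at z.107: [0.0148 0.0545 0.107 ] at .068 [0.0206 0.0467 0.068 ]
[273 284  49  36 807] [292.2 297.4] head at z.107: [-0.0098  0.0192  0.107 ] at .068 [-0.012  -0.0002  0.068 ]
now [ 0.5493 -0.1208  0.1636] head [-0.0032  0.0001  0.0845] to [ 0.5246 -0.1239  0.2132] inc [-0.206 -0.026  0.414] turn [-0.001  -0.0008 -0.0001]
2.237832655444618e-05 [-0.4  0.8  0.6]
now [ 0.5492 -0.1208  0.1637] head [-0.0032  0.0001  0.0847] to [ 0.5593 -0.1196  0.1526] inc [ 0.084  0.01  -0.093] turn [-0.001  -0.0008 -0.0001]
now [ 0.5492 -0.1208  0.1637] head [-0.0032  0.0001  0.0847] to [ 0.5633 -0.1192  0.1457] inc [ 0.117  0.014 -0.15 ] turn [-0.001  -0.0008 -0.0001]
```

View pics/last.png

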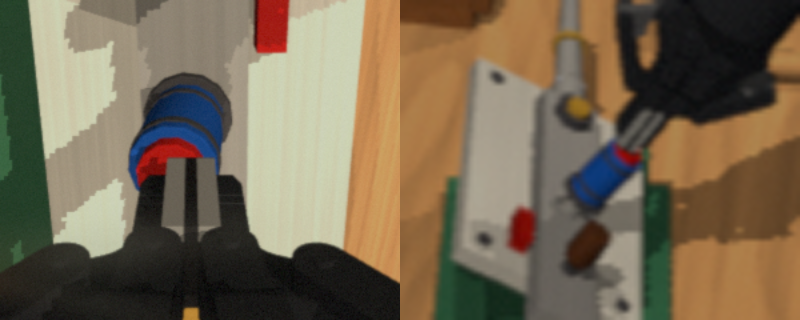

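The picture shows the pin sunk a good way, its flange near the arm, with the fingers over the uphill half of the button (crop 175,165). I'll shift a little downhill and press on.

>>> drive_tool(increments=[[-0.015,-0.002,-0.03,0,0,0,1],[0.007,0.001,-0.063,0,0,0,1],[0.03,0.004,-0.085,0,0,0,1],[0.06,0.007,-0.106,0,0,0,1],[0.06,0.007,-0.106,0,0,0,1]])

```text
time: 17.8
position: [0.5574, -0.1206, 0.1522]
orientation: [0.64, 0.723, 0.194, 0.171]
contact_force: [-4.0, 0.3, 7.9]
gripper_width: -0.0002
grasp_force: 4.8
```

```bash
python3 btn.py
```

```text
pred button [319.29681482 383.59798329] [275.07680226 381.45522486]
[ 361  162   28   63 1635] [374.3 192.7] head at z.107: [0.0142 0.0556 0.107 ] at .068 [0.0202 0.0473 0.068 ]
[277 283  50  32 719] [297.5 296. ] head at z.107: [-0.0062  0.0258  0.107 ] at .068 [-0.0078  0.0065  0.068 ]
now [ 0.5574 -0.1206  0.1522] head [-0.0019 -0.0007  0.0707] to [ 0.5246 -0.1239  0.2132] inc [-0.274 -0.027  0.508] turn [-0.0006 -0.      0.0001]
-0.00021961715523521397 [0.6 0.8 8.8]
```

>>> drive_tool(increments=[[0.012,0.001,-0.02,0,0,0,1],[0.024,0.003,-0.042,0,0,0,1],[0.035,0.004,-0.06,0,0,0,1],[0.045,0.005,-0.065,0,0,0,1],[0.045,0.005,-0.065,0,0,0,1]])

```text
time: 18.48
position: [0.5648, -0.1225, 0.1507]
orientation: [0.639, 0.723, 0.195, 0.175]
contact_force: [-25.5, -5.0, 38.3]
gripper_width: 0.0002
grasp_force: 23.8
```

```bash
python3 btn.py
```

```text
pred button [301.50527767 387.4351286 ] [255.25569769 385.200321  ]
[ 351  157   29   65 1699] [364.8 188.9] head at z.107: [0.0159 0.0552 0.107 ] at .068 [0.0212 0.047  0.068 ]
[279 285  50  28 631] [299.7 296.2] head at z.107: [-0.0005  0.0256  0.107 ] at .068 [-0.0015  0.0061  0.068 ]
now [ 0.5648 -0.1225  0.1507] head [ 0.0034 -0.0035  0.0658] to [ 0.5246 -0.1239  0.2132] inc [-0.335 -0.012  0.521] turn [ 0.0013  0.0022 -0.0002]
0.00020971707447570978 [-3.3 -1.9 46.1]
```

A hard stop at TCP z 0.0658 with 46 N matches seated with the button fully in (0.066), and the pin is upright. Now lift off, open, and check.

>>> drive_tool(increments=[[-0.08,-0.01,0.144,0,0,0,1],[-0.3,-0.03,0.52,0,0,0,1],[-0.3,-0.03,0.52,0,0,0,-1],[-0.3,-0.03,0.52,0,0,0,-1],[-0.3,-0.03,0.52,0,0,0,-1],[-0.3,-0.03,0.52,0,0,0,-1]])

```text
time: 19.27
position: [0.5255, -0.1227, 0.2046]
orientation: [0.641, 0.723, 0.194, 0.169]
contact_force: [0.6, 0.1, 0.3]
gripper_width: 0.0721
grasp_force: 0.0
```

```bash
python3 btn.py; python3 - <<'E'
from h import *
st=observe();C=cam('wrist',st);print(proj(C,H(0,0,.073)),proj(C,H(0,0,.078)))
plan(H(0,0,.033))
E
```

```text
pred button [320.5541017  295.49737908] [290.82224986 294.48714125]
[354 153  21  49 938] [363.7 176.5] head at z.107: [0.0174 0.0511 0.107 ] at .068 [0.0222 0.0445 0.068 ]
[ 297  240   38   42 1235] [315.8 261. ] head at z.107: [-0.0021  0.0142  0.107 ] at .068 [-0.0019 -0.0011  0.068 ]
now [ 0.5255 -0.1227  0.2046] head [-0.0034  0.001   0.1319] to [ 0.5246 -0.1239  0.2132] inc [-0.008 -0.01   0.072] turn [-0.0013 -0.0013 -0.0001]
0.07210176526058366 [ 0.6 -0.  -0.1]
[318.93583215 262.17755138] [319.05411666 265.74891256]
now [ 0.5256 -0.1228  0.2048] head [-0.0032  0.0009  0.1321] to [ 0.5777 -0.1174  0.1206] inc [ 0.434  0.045 -0.702] turn [-0.0012 -0.0012 -0.0001]
```

The button is at (316,261) against (319,262) predicted for seated. Gripping the handle.

>>> drive_tool(increments=[[0.2,0.02,-0.35,-0.001,-0.001,0,-1],[0.424,0.044,-0.7,-0.001,-0.001,0,-1],[0.424,0.044,-0.7,-0.001,-0.001,0,-1],[0.424,0.044,-0.7,-0.001,-0.001,0,-1],[0.424,0.044,-0.7,-0.001,-0.001,0,1],[0.424,0.044,-0.7,-0.001,-0.001,0,1],[0.424,0.044,-0.7,-0.001,-0.001,0,1],[0.424,0.044,-0.7,-0.001,-0.001,0,1],[0.424,0.044,-0.7,-0.001,-0.001,0,1],[0.424,0.044,-0.7,-0.001,-0.001,0,1]], newtons=50)

```text
time: 20.58
position: [0.5766, -0.1184, 0.1234]
orientation: [0.64, 0.723, 0.194, 0.173]
contact_force: [-7.9, -0.6, 8.1]
gripper_width: 0.0265
grasp_force: 48.4
```

```bash
python3 btn.py
```

```text
pred button [311.76363423 490.92249479] [250.88707158 486.85496307]
[ 364  172   35   76 2367] [380.7 209.5] head at z.107: [0.0122 0.0601 0.107 ] at .068 [0.019 0.05  0.068]
[ 280  330   67   74 3912] [312.8 366.6] head at z.107: [0.0002 0.0272 0.107 ] at .068 [ 0.0004 -0.001   0.068 ]
now [ 0.5766 -0.1184  0.1234] head [ 0.0004 -0.0009  0.036 ] to [ 0.5246 -0.1239  0.2132] inc [-0.434 -0.046  0.749] turn [ 0.0005  0.0007 -0.0001]
0.026518934597236254 [-2.8  0.4 11. ]
```

>>> drive_tool(increments=[[-0.01,-0.001,0.018,0,0,0,1],[-0.016,-0.002,0.029,0,0,0,1],[-0.022,-0.003,0.038,0,0,0,1],[-0.028,-0.003,0.048,0,0,0,1],[-0.028,-0.003,0.048,0,0,0,1],[-0.028,-0.003,0.048,0,0,0,1]])

```text
time: 21.38
position: [0.5738, -0.1181, 0.1261]
orientation: [0.641, 0.723, 0.194, 0.172]
contact_force: [16.7, -0.6, -19.5]
gripper_width: 0.0264
grasp_force: 52.3
```

```bash
python3 btn.py
```

```text
pred button [316.12120703 477.71391309] [257.69183565 474.00716212]
[ 365  172   34   75 2272] [381.5 208.4] head at z.107: [0.0122 0.0599 0.107 ] at .068 [0.019  0.0499 0.068 ]
[ 280  329   67   74 3907] [312.8 365.9] head at z.107: [-0.0007  0.0253  0.107 ] at .068 [-0.0006 -0.0027  0.068 ]
now [ 0.5738 -0.1181  0.1261] head [-0.0006 -0.0003  0.0397] to [ 0.5246 -0.1239  0.2132] inc [-0.411 -0.048  0.727] turn [-0.      0.0004  0.0006]
0.026363657304825084 [  4.5  -2.6 -25.1]
```

The pin came up about 3 mm and holds with 25 N of pull. Ease off, release and retreat.

>>> drive_tool(increments=[[0.016,0.002,-0.029,0,0,0,1],[0.016,0.002,-0.029,0,0,0,0.4],[0.016,0.002,-0.029,0,0,0,-1],[0.016,0.002,-0.029,0,0,0,-1],[0.016,0.002,-0.029,0,0,0,-1],[0.016,0.002,-0.029,0,0,0,-1],[-0.4,-0.045,0.7,0,0,0,-1],[-0.4,-0.045,0.7,0,0,0,-1],[-0.4,-0.045,0.7,0,0,0,-1],[-0.4,-0.045,0.7,0,0,0,-1]])

```text
time: 22.68
position: [0.5252, -0.1236, 0.2115]
orientation: [0.64, 0.723, 0.194, 0.172]
contact_force: [0.3, -0.5, -0.5]
gripper_width: 0.0857
grasp_force: 0.0
```

```bash
python3 btn.py; python3 - <<'E'
from h import *
st=observe();C=cam('wrist',st);print(proj(C,H(0,0,.071)))
D=cam('side'); im=snapshot('side'); hsv=cv2.cvtColor(im,cv2.COLOR_RGB2HSV)
rd=(((hsv[...,0]<6)|(hsv[...,0]>174))&(hsv[...,1]>150)).astype(np.uint8)
_,_,s,c=cv2.connectedComponentsWithStats(rd); print([(s[i].tolist(),c[i].round(1)) for i in range(1,len(s)) if s[i,4]>15]); print(proj(D,H(0,0,.07)),proj(D,H(0,0,.065)))
E
```

```text
pred button [313.08481684 287.44651112] [284.26991406 286.50054794]
[348 149  20  49 910] [357.2 172.4] head at z.107: [0.0185 0.0509 0.107 ] at .068 [0.0228 0.0445 0.068 ]
[ 292  235   38   40 1173] [310.6 254.7] head at z.107: [-0.0011  0.0138  0.107 ] at .068 [-0.0012 -0.0009  0.068 ]
now [ 0.5252 -0.1236  0.2115] head [-0.0003  0.0002  0.1381] to [ 0.5246 -0.1239  0.2132] inc [-0.006 -0.002  0.015] turn [0.0002 0.0004 0.0001]
0.08569793748671593 [-0.1 -0.6 -0.5]
[314.02886458 256.06773066]
[([339, 195, 7, 7, 34], array([341.8, 197.7])), ([318, 211, 6, 11, 53], array([320.3, 215.9])), ([429, 344, 4, 8, 24], array([430.8, 347.4]))]
[342.07790632 196.83015364] [341.09355811 198.04662251]
```

```bash
python3 -c "
from workcell import *
print(close_job())"
```

```text
the job is handed in; nothing more can be done
None
```

The job is handed in: the swing arm is home on its stop, and the blue pin is seated with its button out. It held a tug of about 25 N after its 3 mm of play, then was released and left locked in; the judge returned no verdict.

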